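# Find the grinding vials that still hold a ball

## Robot

A 6-joint arm with a two-finger parallel gripper is mounted at the origin on a cart in front of the work surface, level with it; the furniture and walls round the work are solid. World frame = base frame: x ahead of the robot, y to its left, z up, the work surface at z = 0. Lengths are in mm, angles in degrees, forces in N, time in s.
With the tool pointing down it reaches from about 350 to 850 mm from the base axis. Payload 8.1 kg.
Tool frame: the origin (TCP) lies between the finger pads; the fingertips stand 22 mm ahead of it and the grasp point (between the pads) lies 3 mm ahead of it; z points along the fingers, y is the direction in which the jaws open and shut (so a half turn about z gives the same grasp; the last joint's range is limited). The gripper opens to 85 mm and grips with 20 to 120 N. Pads are 22 mm wide; open, the fingers measure 114 mm over their backs; the gripper's body (76 mm by 85 mm) begins 54 mm behind the grasp point. The pads swing forward as they close: fully open they stand 13 mm farther back than shut.
Start: joints at [62.2, 7.471, 85.268, -0, 87.261, -4.893], TCP at [233.52, 552.697, 253.292] pointing down, gripper open.
Joint ranges: [-169.43, 169.43], [-51.17, 129.36], [1.28, 143.12], [-76.62, 256.62], [0, 156.53], [-152.29, 152.29]. Speed limits (degrees/s): [136.94, 136.94, 159.86, 180, 180, 180].

## Interface

Orientations are given as [roll, pitch, yaw] about the fixed x, y, z axes, in that order (R = Rz(yaw) Ry(pitch) Rx(roll)).
In Python, from bench import r gives the robot as it stands.
- The arm moves only by the tool drive_tool, never from a script. Its argument "moves" is a list of rows, each a list of 2 entries, a list of its own where there are three numbers: the shift along the world's x, y, z in mm, then the turn about the world's z in degrees. A call has exactly 8 rows; each row is the pose to reach, as a shift and turn from the pose commanded when the call began; what a row does not reach only later rows make up. A row lasts 1/12 s, in which the tool goes at most 41.7 mm and 7.16 degrees, less where a joint would pass 70% of its speed; a pose out of reach is approached as far as the arm can. A call with a gripper value outside its range is refused whole. "fingers" is the finger opening in mm, from 0 to 85.4, set as the call begins (left out, the last holds). The fingers move at their own pace and stop on an object; "squeeze" is the grip in N (left out, the last holds). Time passes only in rows, so rows that repeat a pose let the fingers close, or fill a call up. It gives the time, the measured TCP pose, the force and the opening at its end, in the units of the state.
- r.sense(): the state, without advancing time (a new reading comes with each control period).
- r.snapshot(name): name is "scene" or "top"; returns a dict with "pixels" (384x512x3 uint8, red, green, blue), "camera_matrix" (3x3 intrinsics, pixels), "xyz" and "orientation" of the camera in the world. Camera axes: x right, y down, z forward; pixel columns grow to the right and rows downward; lengths in mm; the calibration is good to about 2 mm. A picture is of the moment at which its call begins. There is no depth.
- r.hand_in(): hands the job in, once; it reports no verdict.
The state is a dict: "time": time; "joint_pos": joint angles; "qd": joint speeds; "joint_efforts": joint torques, N m; "tool_pos": TCP position; "tcp_rot": TCP orientation; "ft_force": force on the tool from outside, world axes, zero at the start; "wrist_torque": the same for the moment, N m; "finger_gap": finger opening in mm.
Only numpy, scipy, OpenCV 4.12 (cv2) and the standard library are available. Lean on these libraries where they do the work, as an engineer would, in place of code of your own. Each camera call takes 0.05 s, during which the arm holds its last target.

## Task

Three closed steel grinding vials came back from the mill, and one or two of them still have a loose ball inside. Lift each vial and shake or rock it gently end to end to feel whether something moves inside; lay every vial with a ball flat in the steel tray, and leave or lay the empty ones flat on the bench about where they were. Do not fling, drop or upend a vial, and leave the dropper bottle, timer and sample pot where they are.

Things in the scene. Friction and masses are not known exactly. Their poses are not given: they have to be found in the camera images.
- vial_a: closed plain steel grinding vial lying along its own x: a tube 44 mm in diameter between square end caps 48 x 48 mm, 140 mm long over all; origin at the middle of its underside, tube axis 24 mm above it, z up. Grip it across the middle of the tube, its balance point. The three look alike; empty they weigh anything from 0.18 to 0.72 kg, so weight does not tell. One or two hold a ball; it changes every time
- vial_b: second vial, looks the same as vial_a. What may be inside any vial: one loose ball, 30 mm, 0.2 kg, in a bore 36 mm across and 112 mm long. It starts in the middle and can roll 41 mm to either end, changing the moment at the grip by 0.08 N m each way. It rolls on any slope over about 2 degrees (a steeper rock of 20 to 25 degrees brings it to the end) and stays where it is when the vial is brought back level
- vial_c: third vial, looks the same as vial_a
- tray: shallow steel tray, fixed, 425 mm along its own x, 272 mm along its own y, rim 16 mm high; origin at the centre of its underside, z up. Its flat inside floor, 2 mm above the bench, measures 390 x 236 mm about the centre
- dropper: bystander: small amber dropper bottle, 34 mm in diameter, 84 mm tall, loose; origin at the centre of its underside
- timer: bystander: clockwork bench timer, 62 x 62 x 38 mm, loose; origin at the centre of its underside
- pot: bystander: white sample pot with lid, 37 mm in diameter, 42 mm tall, loose; origin at the centre of its underside
Not all that is in view belongs to the job. Leave any red look-alike of the vial_c alone.

How it is judged:
By the outcome, as a careful person would: the job done as asked, in the order asked, and still so for the second after the job is handed in, with the robot touching nothing.
It also fails if it takes over 72 s, if anything falls off the work surface, if the arm or the gripper's body presses on something with over 40 N, if the wrist force passes 120 N, or if a joint passes its speed limit or range.

## Working session

There is one attempt and no reset: what is moved stays moved. The work goes in short steps, Python scripts to look and compute and a tool call to move; the robot and the scene stay as the last step left them, time stands still between calls to the robot, and variables do not carry over. Pictures are saved under pics/ and viewed, and the job is handed in when it is done.

Besides the shell and the picture viewer there is one more tool, called after "Request:" as name([rows], argument=value, ...), one row to a line, values as JSON. drive_tool: Moves the arm, as the interface text tells. Its arguments: {"type":"object","properties":{"moves":{"type":"array","items":{"type":"array"}},"fingers":{"type":"number"},"squeeze":{"type":"number"}},"required":["moves"]}

```bash
mkdir -p pics
cat > h.py <<'E'
import numpy as np,cv2
from bench import r
def snap(n,f):
    s=r.snapshot(n); np.savez('pics/'+f+'.npz',**{k:np.array(v) for k,v in s.items()})
    im=cv2.cvtColor(s['pixels'],cv2.COLOR_RGB2BGR); cv2.imwrite('pics/'+f+'.png',im); return s
E
python3 - <<'E'
from h import *
for n in('scene','top'):
    s=snap(n,n+'0'); print(s['camera_matrix'],s['xyz'],s['orientation'])
print(r.sense())
E
```

```text
[[350.46892604   0.         256.2105222 ]
 [  0.         350.46892604 196.92505377]
 [  0.           0.           1.        ]] [464.53230582 497.36102865 993.38896247] [-147.58419803   -0.29800609 -166.12637119]
[[387.66261774   0.         259.7522948 ]
 [  0.         387.66261774 194.98709851]
 [  0.           0.           1.        ]] [ 442.05470418 -104.2060275  1446.70650553] [-174.15746198   -0.54603889  -91.08611304]
{'time': 0.1, 'joint_pos': array([ 6.22002601e+01,  7.51132423e+00,  8.53239474e+01, -1.61250985e-03,
        8.72610764e+01, -4.89289250e+00]), 'qd': array([-0.05928889,  0.00686497, -0.2038915 ,  0.00623028,  0.0574193 ,
       -0.10352205]), 'joint_efforts': array([ 1.17812539e-03, -5.70946097e+01, -5.01947236e+01, -1.32383402e-04,
        7.92938255e-03,  3.75811953e-05]), 'tool_pos': array([233.31089754, 552.27880575, 252.33493269]), 'tcp_rot': array([-1.79903866e+02, -6.61317493e-03,  1.57093225e+02]), 'ft_force': array([-0.09360722,  0.44857096,  0.23858758]), 'wrist_torque': array([-0.00978359, -0.02539051,  0.01684339]), 'finger_gap': 85.52461849742852}
```

View pics/scene0.png

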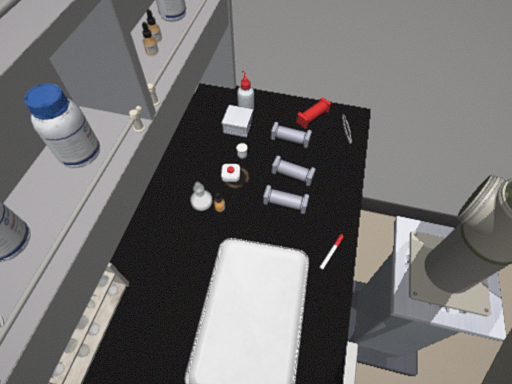

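View pics/top0.png

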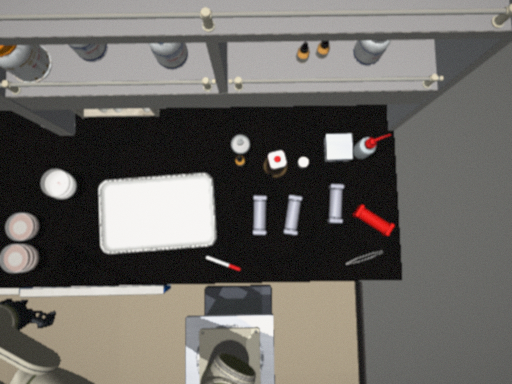

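The scene picture shows three grey vials at about (291,134), (293,170) and (286,199), with the tray at (250,315). The red object at (313,112) is the look-alike. In the top picture the vials are at about (260,215), (293,214) and (336,203). I'll enlarge the crop to confirm.

Run:
```python
import cv2
im=cv2.imread('pics/top0.png')
cv2.imwrite('pics/c1.png',cv2.resize(im[125:275,235:405],None,fx=4.6,fy=4,interpolation=cv2.INTER_CUBIC)[:, :])
cv2.imwrite('pics/c1.png',cv2.resize(im[130:270,230:400],None,fx=4,fy=4,interpolation=cv2.INTER_CUBIC))
cv2.imwrite('pics/c2.png',cv2.resize(im[160:265,85:235],None,fx=5,fy=5,interpolation=cv2.INTER_CUBIC))
```

```text
(no output)
```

View pics/c1.png

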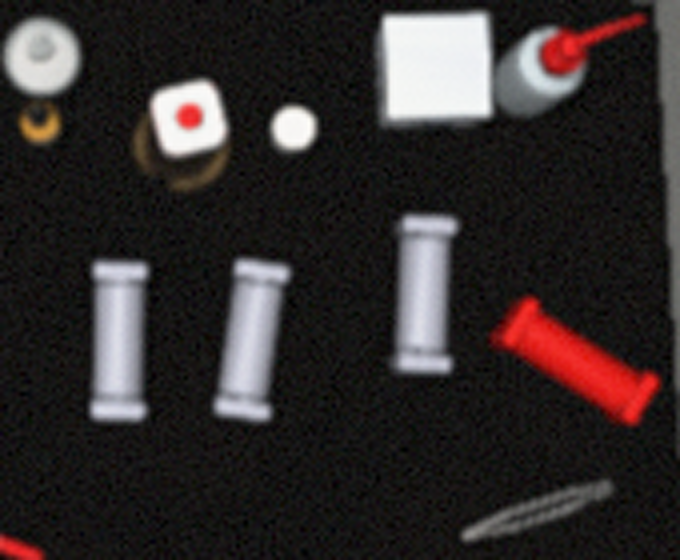

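View pics/c2.png

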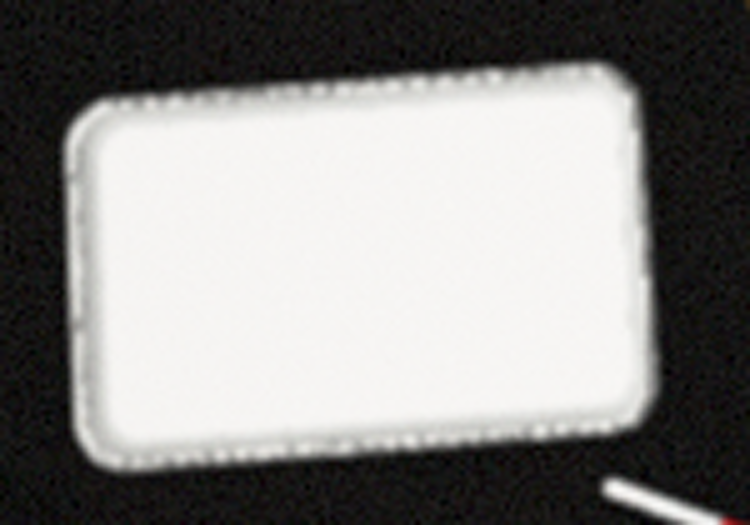

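The crop shows the three plain grey vials at crop (119,340), (253,340) and (426,294). The red one at (577,362) is the look-alike and gets left alone. Next I'll turn these pixels into positions.

```bash
cat >> h.py <<'E'
from scipy.spatial.transform import Rotation as R
def toworld(s,uv,z):
    Rm=R.from_euler('xyz',np.array(s['orientation']),degrees=True).as_matrix()
    d=Rm@np.linalg.inv(s['camera_matrix'])@np.array([uv[0],uv[1],1.]); c=np.array(s['xyz'])
    return (c+d*(z-c[2])/d[2])[:2]
E
python3 - <<'E'
from h import *
s=dict(np.load('pics/top0.npz'))
def ax(s,a,b,z=48):
    p,q=toworld(s,a,z),toworld(s,b,z); d=p-q
    return (p+q)/2,np.linalg.norm(d),np.degrees(np.arctan2(d[1],d[0]))
C=lambda x,y:(230+(x+.5)/4-.5,130+(y+.5)/4-.5)
for a,b in [((121,262),(118,419)),((263,262),(243,418)),((429,216),(422,372))]:
    print(ax(s,C(*a),C(*b)))
C2=lambda x,y:(85+x/5-.4,160+y/5-.4)
t=[toworld(s,C2(*p),16) for p in [(68,100),(630,62),(655,430),(80,470)]]
print(np.array(t),np.mean(t,0))
for n,p in dict(drop=(40,122),timer=(189,118),pot=(294,129),box=(437,68)).items(): print(n,toworld(s,C(*p),40))
# scene camera check: vial tube centres
g=dict(np.load('pics/scene0.npz'))
im=cv2.cvtColor(g['pixels'],cv2.COLOR_RGB2BGR)
cv2.imwrite('pics/c3.png',cv2.resize(im[90:240,180:370],None,fx=4,fy=4,interpolation=cv2.INTER_CUBIC))
E
```

```text
(array([ 513.62102218, -117.99196263]), np.float64(141.65377072546656), np.float64(-2.177036258125627))
(array([ 511.84520652, -238.55463237]), np.float64(142.17486807920406), np.float64(-8.887432943679078))
(array([ 550.64448781, -396.1652403 ]), np.float64(142.1607722183028), np.float64(-4.798139015297396))
[[656.33202835 477.63517007]
 [677.60151931  60.97795756]
 [405.04514623  44.36744392]
 [384.19854786 462.60489808]] [530.79431044 261.39636741]
drop [715.98969497 -48.72664779]
timer [ 717.38068167 -185.9330541 ]
pot [ 705.4496709 -282.427353 ]
box [ 760.4109872  -416.65268713]
```

View pics/c3.png

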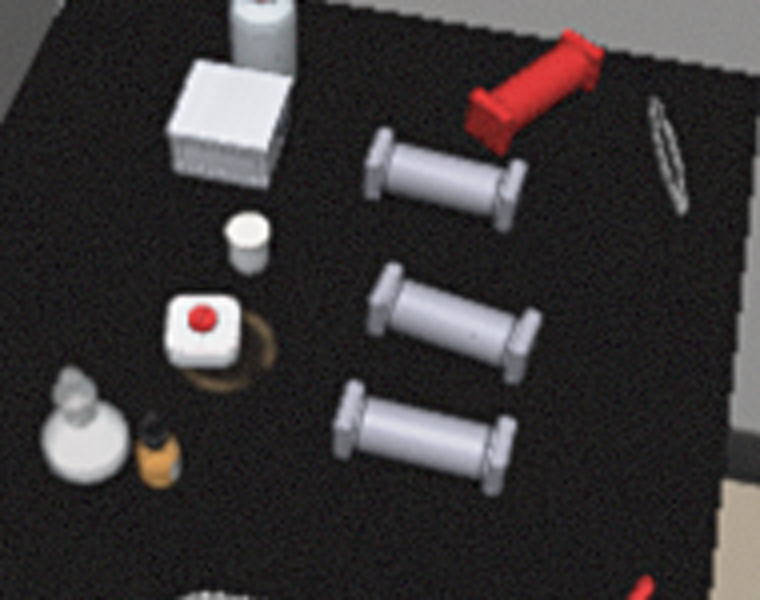

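The vial lengths measure 142 mm against 140 given, and the tray and reach also fit the given sizes. I'm moving over the first vial at (514,-118).

Request:
drive_tool([
  [[8, -20, 0], 2],
  [[22, -55, 0], 7],
  [[38, -92, 0], 14],
  [[54, -130, -5], 20],
  [[70, -168, -10], 20.7],
  [[86, -206, -20], 20.7],
  [[102, -244, -30], 20.7],
  [[118, -282, -40], 20.7],
], fingers=85, squeeze=100)

```text
time: 0.77
tool_pos: [350.7, 270.9, 213.2]
tcp_rot: [-180.0, 0.0, 177.8]
ft_force: [1.3, -0.3, 0.9]
finger_gap: 85.4
```

Request:
drive_tool([
  [[16, -38, 0], 0],
  [[32, -76, 0], 0],
  [[48, -114, 0], 0],
  [[64, -152, 0], 0],
  [[80, -190, 0], 0],
  [[96, -228, 0], 0],
  [[112, -266, 0], 0],
  [[126, -300, 0], 0],
])

```text
time: 1.43
tool_pos: [476.9, -29.8, 213.6]
tcp_rot: [-180.0, -0.0, 177.8]
ft_force: [0.4, 0.5, -0.8]
finger_gap: 84.8
```

Request:
drive_tool([
  [[15, -36, 0], 0],
  [[28, -68, -5], 0],
  [[36, -84, -20], 0],
  [[36, -88.5, -45], 0],
  [[36, -88.5, -75], 0],
  [[36, -88.5, -100], 0],
  [[36, -88.5, -110], 0],
  [[36, -88.5, -113], 0],
])

```text
time: 2.1
tool_pos: [510.5, -115.1, 97.9]
tcp_rot: [179.9, -0.3, 177.8]
ft_force: [-0.4, 0.4, 0.3]
finger_gap: 85.0
```

Run:
```python
from h import *
s=r.sense(); print(s['tool_pos'],s['tcp_rot'],s['wrist_torque'])
s=snap('top','top1')
cv2.imwrite('pics/c4.png',cv2.resize(cv2.imread('pics/top1.png')[130:290,210:380],None,fx=4,fy=3.7,interpolation=cv2.INTER_CUBIC))
s=r.sense(); print(s['tool_pos'],s['tcp_rot'],s['wrist_torque'])
```

```text
[ 510.51278396 -115.06590035   97.90273546] [179.91351426  -0.30020863 177.78953596] [0.01702095 0.04413272 0.020623  ]
[ 511.4576619  -115.28250468   99.24200925] [179.9484442   -0.18113367 177.79820272] [-0.00170104  0.00599233  0.0133942 ]
```

View pics/c4.png

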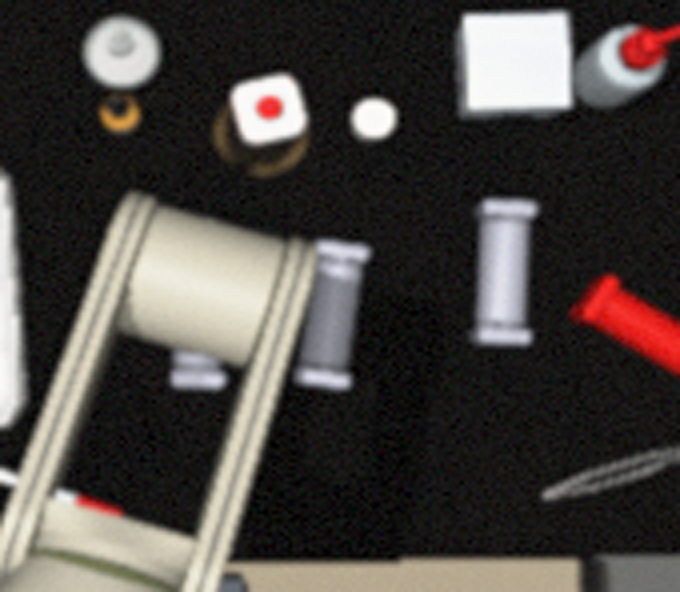

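The arm is over the first vial and clears its neighbour at crop (335,320). I'll descend and grip.

Request:
drive_tool([
  [[0, -1, -10], 0],
  [[0, -1, -25], 0],
  [[0, -1, -42], 0],
  [[0, -1, -55], 0],
  [[0, -1, -64], 0],
  [[0, -1, -69], 0],
  [[0, -1, -71], 0],
  [[0, -1, -71], 0],
])

```text
time: 2.82
tool_pos: [513.1, -116.8, 30.2]
tcp_rot: [-180.0, 0.0, 177.8]
ft_force: [0.5, 0.4, 0.3]
finger_gap: 85.1
```

Request:
drive_tool([
  [[0, 0, 0], 0],
  [[0, 0, 0], 0],
  [[0, 0, 0], 0],
  [[0, 0, 0], 0],
  [[0, 0, 0], 0],
  [[0, 0, 0], 0],
  [[0, 0, 0], 0],
  [[0, 0, 0], 0],
], fingers=30, squeeze=100)

```text
time: 3.48
tool_pos: [513.5, -117.1, 31.3]
tcp_rot: [-180.0, 0.1, 177.8]
ft_force: [-3.3, 0.5, 8.5]
finger_gap: 41.4
```

Run:
```python
from h import *
s=r.sense(); print(s['tool_pos'],s['tcp_rot'],s['wrist_torque'],s['ft_force'],s['finger_gap'])
```

```text
[ 513.45830124 -117.11256925   31.29668792] [-1.79959077e+02  8.95895403e-02  1.77798215e+02] [-0.07475625  0.45881456 -0.01584341] [-3.27700302  0.48184394  8.53229201] 41.388841104903314
```

Request:
drive_tool([
  [[0, 0, 5], 0],
  [[0, 0, 15], 0],
  [[0, 0, 35], 0],
  [[0, 0, 60], 0],
  [[0, 0, 85], 0],
  [[0, 0, 105], 0],
  [[0, 0, 115], 0],
  [[0, 0, 120], 0],
])

```text
time: 4.15
tool_pos: [513.6, -117.1, 152.2]
tcp_rot: [-179.9, 0.2, 177.8]
ft_force: [-0.1, 0.2, -4.3]
finger_gap: 41.6
```

Request:
drive_tool([
  [[0, 0, 0], 0],
  [[0, 0, 0], 0],
  [[0, 0, 0], 0],
  [[0, 0, 0], 0],
  [[0, 0, 0], 0],
  [[0, 0, 0], 0],
  [[0, 0, 0], 0],
  [[0, 0, 0], 0],
])

```text
time: 4.82
tool_pos: [512.6, -116.7, 149.6]
tcp_rot: [180.0, -0.0, 177.8]
ft_force: [0.5, 0.9, -3.7]
finger_gap: 41.3
```

```bash
cat > st.py <<'E'
from h import *
s=r.sense()
for k in('time','tool_pos','tcp_rot','wrist_torque','ft_force','finger_gap'): print(k,np.round(s[k],3))
E
python3 st.py; python3 -c "
from h import *
snap('scene','sc1')"; python3 st.py
```

```text
time 4.817
tool_pos [ 512.588 -116.711  149.625]
tcp_rot [ 1.79996e+02 -1.60000e-02  1.77794e+02]
wrist_torque [ 0.015 -0.093 -0.037]
ft_force [ 0.488  0.926 -3.747]
finger_gap 41.294
time 4.867
tool_pos [ 512.622 -116.735  149.739]
tcp_rot [ 1.79999e+02 -7.00000e-03  1.77793e+02]
wrist_torque [-0.027  0.005 -0.032]
ft_force [-0.526  0.153 -2.769]
finger_gap 41.721
```

View pics/sc1.png

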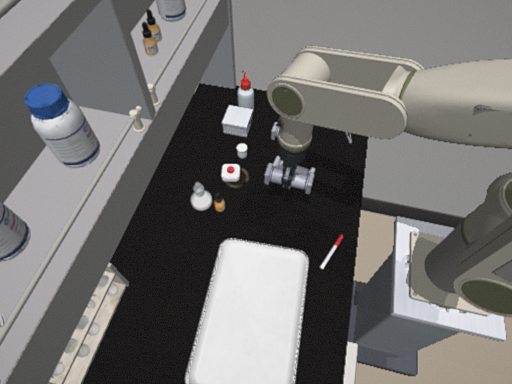

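It's lifted level in the scene picture, with the vial at (290,175). I'll take an averaged baseline, then shake along its axis with a slow start and a brisk but gentle stop.

```bash
cat > av.py <<'E'
from h import *
import sys
n=int(sys.argv[1]) if len(sys.argv)>1 else 8
T=[];F=[];J=[]
for i in range(n):
    s=r.sense(); T.append(s['wrist_torque']);F.append(s['ft_force']);J.append(s['joint_efforts'])
    if i<n-1: r.snapshot('top')
print('t',round(r.sense()['time'],2),'tq',np.round(np.mean(T,0),3),'sd',np.round(np.std(T,0),3),'F',np.round(np.mean(F,0),2),'J5',np.round(np.mean(J,0)[3:],3), 'ty',np.round(np.array(T)[:,1],3))
E
python3 av.py 8
```

```text
t 5.22 tq [-0.013  0.005  0.007] sd [0.025 0.026 0.032] F [-0.16  0.09 -3.24] J5 [-0.001  0.003  0.   ] ty [ 0.005  0.003  0.028  0.016  0.011 -0.059  0.012  0.027]
```

Request:
drive_tool([
  [[-3, 0, 0], 0],
  [[-10, 0.4, 0], 0],
  [[-22, 0.8, 0], 0],
  [[-40, 1.5, 0], 0],
  [[-64, 2.4, 0], 0],
  [[-70, 2.7, 0], 0],
  [[-70, 2.7, 0], 0],
  [[-70, 2.7, 0], 0],
])

```text
time: 5.88
tool_pos: [442.9, -114.2, 150.2]
tcp_rot: [-180.0, 0.1, 177.8]
ft_force: [1.2, 0.4, -3.8]
finger_gap: 41.5
```

```bash
python3 av.py 10
```

```text
t 6.33 tq [ 0.012 -0.015 -0.005] sd [0.022 0.023 0.035] F [ 0.27  0.22 -3.4 ] J5 [-0.01   0.042 -0.004] ty [-0.003  0.004 -0.068  0.017 -0.021 -0.037 -0.012  0.003 -0.018 -0.013]
```

Request:
drive_tool([
  [[3, 0, 0], 0],
  [[10, -0.4, 0], 0],
  [[22, -0.8, 0], 0],
  [[40, -1.5, 0], 0],
  [[64, -2.4, 0], 0],
  [[70, -2.7, 0], 0],
  [[70, -2.7, 0], 0],
  [[70, -2.7, 0], 0],
])

```text
time: 7.0
tool_pos: [512.5, -116.6, 149.4]
tcp_rot: [180.0, -0.1, 177.8]
ft_force: [0.0, -0.4, -4.5]
finger_gap: 41.0
```

```bash
python3 av.py 10
```

```text
t 7.45 tq [-0.008  0.005  0.   ] sd [0.027 0.029 0.04 ] F [ 0.29  0.1  -4.05] J5 [ 0.008 -0.034  0.004] ty [ 0.053  0.028 -0.009  0.    -0.016 -0.     0.049 -0.044  0.001 -0.014]
```

The means are flat (0.005, -0.015, 0.005 N m, against ±0.08 expected with a ball). I'll do one brisker shake to be sure.

Request:
drive_tool([
  [[-8, 0.3, 0], 0],
  [[-25, 1, 0], 0],
  [[-50, 1.9, 0], 0],
  [[-80, 3, 0], 0],
  [[-110, 4.2, 0], 0],
  [[-112, 4.3, 0], 0],
  [[-112, 4.3, 0], 0],
  [[-112, 4.3, 0], 0],
])

```text
time: 8.12
tool_pos: [401.0, -112.7, 150.4]
tcp_rot: [-180.0, 0.1, 177.8]
ft_force: [0.8, 0.8, -2.0]
finger_gap: 41.2
```

```bash
python3 av.py 10
```

```text
t 8.57 tq [0.013 0.006 0.002] sd [0.024 0.027 0.022] F [ 0.05  0.2  -3.34] J5 [-0.01   0.041 -0.004] ty [-0.024 -0.005 -0.008  0.018  0.003 -0.015 -0.017  0.003  0.066  0.041]
```

Request:
drive_tool([
  [[8, -0.3, 0], 0],
  [[25, -1, 0], 0],
  [[50, -1.9, 0], 0],
  [[80, -3, 0], 0],
  [[110, -4.2, 0], 0],
  [[112, -4.3, 0], 0],
  [[112, -4.3, 0], 0],
  [[112, -4.3, 0], 0],
])

```text
time: 9.23
tool_pos: [512.5, -116.5, 149.1]
tcp_rot: [180.0, -0.1, 177.8]
ft_force: [0.5, -0.2, -4.0]
finger_gap: 41.6
```

```bash
python3 av.py 10
```

```text
t 9.68 tq [ 0.008 -0.004 -0.001] sd [0.034 0.029 0.023] F [ 0.04  0.01 -3.39] J5 [ 0.009 -0.032  0.004] ty [ 0.02  -0.042 -0.002  0.04  -0.034  0.01  -0.049 -0.013  0.026  0.005]
```

Vial 1 is empty: its weight of about 0.34 kg is also below the 0.38 kg minimum with a ball. I'll lay it back where it was.

Request:
drive_tool([
  [[0, 0, -10], 0],
  [[0, 0, -35], 0],
  [[0, 0, -65], 0],
  [[0, 0, -90], 0],
  [[0, 0, -107], 0],
  [[0, 0, -114], 0],
  [[0, 0, -117], 0],
  [[0, 0, -119], 0],
])

```text
time: 10.35
tool_pos: [512.6, -116.8, 31.3]
tcp_rot: [180.0, -0.0, 177.8]
ft_force: [-9.2, 2.9, 16.2]
finger_gap: 41.4
```

Request:
drive_tool([
  [[0, 0, 0], 0],
  [[0, 0, 0], 0],
  [[0, 0, 0], 0],
  [[0, 0, 0], 0],
  [[0, 0, 0], 0],
  [[0, 0, 0], 0],
  [[0, 0, 0], 0],
  [[0, 0, 0], 0],
], fingers=85)

```text
time: 11.02
tool_pos: [512.7, -116.8, 30.9]
tcp_rot: [-180.0, 0.0, 177.8]
ft_force: [0.1, -0.4, 0.4]
finger_gap: 84.9
```

Request:
drive_tool([
  [[0, 0, 15], 0],
  [[0, 0, 45], 0],
  [[0, -10, 72], -1],
  [[0, -35, 80], -3],
  [[0, -70, 80], -5],
  [[0, -100, 80], -6.7],
  [[-1, -117, 80], -6.7],
  [[-1, -121, 78], -6.7],
])

```text
time: 11.68
tool_pos: [511.7, -240.9, 109.5]
tcp_rot: [-179.9, 0.1, 170.9]
ft_force: [0.9, -1.3, 0.9]
finger_gap: 84.8
```

Request:
drive_tool([
  [[0, -1, -12], 0],
  [[0, -1, -30], 0],
  [[0, -1, -50], 0],
  [[0, -1, -65], 0],
  [[0, -1, -74], 0],
  [[0, -1, -77], 0],
  [[0, -1, -77], 0],
  [[0, -1, -77], 0],
])

```text
time: 12.35
tool_pos: [512.1, -238.4, 32.3]
tcp_rot: [-180.0, 0.0, 171.1]
ft_force: [-0.4, -0.4, 0.7]
finger_gap: 84.8
```

Request:
drive_tool([
  [[0, 0, 0], 0],
  [[0, 0, 0], 0],
  [[0, 0, 0], 0],
  [[0, 0, 0], 0],
  [[0, 0, 0], 0],
  [[0, 0, 0], 0],
  [[0, 0, 0], 0],
  [[0, 0, 0], 0],
], fingers=30, squeeze=100)

```text
time: 13.02
tool_pos: [512.4, -239.1, 33.4]
tcp_rot: [-180.0, 0.1, 171.1]
ft_force: [-1.9, 1.3, 7.9]
finger_gap: 41.4
```

Request:
drive_tool([
  [[0, 0, 5], 0],
  [[0, 0, 15], 0],
  [[0, 0, 35], 0],
  [[0, 0, 60], 0],
  [[0, 0, 85], 0],
  [[0, 0, 105], 0],
  [[0, 0, 115], 0],
  [[0, 0, 120], 0],
])

```text
time: 13.68
tool_pos: [512.4, -239.3, 154.1]
tcp_rot: [-179.9, 0.2, 171.1]
ft_force: [0.1, -0.3, -5.4]
finger_gap: 41.4
```

```bash
python3 av.py 10;python3 -c "
from h import *
snap('scene','sc2')"; python3 st.py
```

```text
t 14.13 tq [-0.011 -0.106  0.01 ] sd [0.142 0.744 0.028] F [-0.12 -0.04 -5.  ] J5 [-0.003  0.07   0.   ] ty [-0.304 -1.118 -0.683  0.508  1.047  0.383 -0.79  -0.961 -0.035  0.891]
time 14.183
tool_pos [ 511.237 -238.503  150.929]
tcp_rot [ 1.79970e+02 -7.70000e-02  1.71094e+02]
wrist_torque [ 0.114  0.777 -0.013]
ft_force [ 0.733  0.863 -5.083]
finger_gap 41.267
```

View pics/sc2.png

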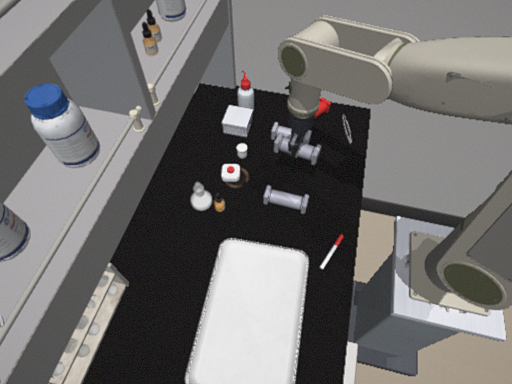

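Vial 1 lies flat back at (286,199) and vial 2 is up at (297,150). The torque is still ringing, so I'll let it settle and then read.

Request:
drive_tool([
  [[0, 0, 0], 0],
  [[0, 0, 0], 0],
  [[0, 0, 0], 0],
  [[0, 0, 0], 0],
  [[0, 0, 0], 0],
  [[0, 0, 0], 0],
  [[0, 0, 0], 0],
  [[0, 0, 0], 0],
])

```text
time: 14.85
tool_pos: [511.7, -238.7, 151.9]
tcp_rot: [-180.0, 0.0, 171.1]
ft_force: [-0.0, -0.2, -4.9]
finger_gap: 41.2
```

```bash
python3 av.py 10
```

```text
t 15.3 tq [-0.001 -0.084  0.004] sd [0.11  0.682 0.027] F [-0.03 -0.26 -5.06] J5 [-0.001 -0.001 -0.   ] ty [-0.009 -0.933 -0.715  0.298  0.972  0.502 -0.639 -0.977 -0.157  0.819]
```

```bash
cat > fit.py <<'E'
from h import *
import sys
n=int(sys.argv[1]); T=[];F=[];t=[]
for i in range(n):
    s=r.sense(); T.append(s['wrist_torque']);F.append(s['ft_force']);t.append(s['time'])
    if i<n-1: r.snapshot('top')
T=np.array(T);t=np.array(t);yw=np.radians(float(sys.argv[2]))
m=-T[:,0]*np.sin(yw)+T[:,1]*np.cos(yw)  # about horizontal axis across the vial
best=None
for f in np.arange(1,10,.02):
    A=np.c_[np.ones(n),np.cos(2*np.pi*f*t),np.sin(2*np.pi*f*t)]
    c,*_=np.linalg.lstsq(A,m,rcond=None); e=np.std(A@c-m)
    if best is None or e<best[0]: best=(e,f,c[0],np.hypot(*c[1:]))
print('t',t[-1],'mean',m.mean().round(3),'sd',m.std().round(3),'fit res,f,const,amp',np.round(best,3),'F',np.mean(F,0).round(2))
print(m.round(2))
E
python3 fit.py 10 -8.9
```

```text
t 15.75 mean -0.009 sd 0.777 fit res,f,const,amp [ 0.036  3.7   -0.011  1.052] F [ 0.06  0.18 -5.07]
[ 0.84  0.84 -0.26 -0.99 -0.66  0.6   1.04  0.3  -0.85 -0.94]
```

Request:
drive_tool([
  [[-3, 0.5, 0], 0],
  [[-10, 1.6, 0], 0],
  [[-22, 3.4, 0], 0],
  [[-42, 6.5, 0], 0],
  [[-67, 10.4, 0], 0],
  [[-72, 11.2, 0], 0],
  [[-72, 11.2, 0], 0],
  [[-72, 11.2, 0], 0],
], squeeze=80)

```text
time: 16.42
tool_pos: [439.8, -227.7, 152.3]
tcp_rot: [-180.0, 0.1, 171.1]
ft_force: [0.3, -0.4, -3.9]
finger_gap: 41.1
```

```bash
python3 fit.py 12 -8.9
```

```text
t 16.9667 mean 0.541 sd 0.62 fit res,f,const,amp [ 0.031  1.    -0.014  1.232] F [-0.8   0.53 -4.9 ]
[-0.81 -0.36 -0.    0.37  0.71  0.96  1.17  1.2   1.16  0.98  0.68  0.43]
```

Request:
drive_tool([
  [[3, -0.5, 0], 0],
  [[10, -1.6, 0], 0],
  [[22, -3.4, 0], 0],
  [[42, -6.5, 0], 0],
  [[67, -10.4, 0], 0],
  [[72, -11.2, 0], 0],
  [[72, -11.2, 0], 0],
  [[72, -11.2, 0], 0],
])

```text
time: 17.63
tool_pos: [511.6, -238.5, 151.4]
tcp_rot: [180.0, -0.1, 171.1]
ft_force: [0.5, 0.2, -5.0]
finger_gap: 41.1
```

```bash
python3 fit.py 12 -8.9
```

```text
t 18.1833 mean -0.065 sd 0.782 fit res,f,const,amp [0.035 3.68  0.028 1.078] F [-0.02 -0.12 -5.03]
[-1.08 -0.11  0.97  0.9  -0.22 -0.97 -0.59  0.56  1.12  0.33 -0.74 -0.95]
```

Request:
drive_tool([
  [[0, 0, 0], 0],
  [[0, 0, 0], 0],
  [[0, 0, 0], 0],
  [[0, 0, 0], 0],
  [[0, 0, 0], 0],
  [[0, 0, 0], 0],
  [[0, 0, 0], 0],
  [[0, 0, 0], 0],
], squeeze=50)

```text
time: 18.85
tool_pos: [511.7, -238.7, 151.8]
tcp_rot: [-180.0, 0.0, 171.1]
ft_force: [0.3, 0.0, -5.6]
finger_gap: 41.1
```

```bash
python3 fit.py 10 -8.9
```

```text
t 19.3 mean -0.08 sd 0.718 fit res,f,const,amp [2.200e-02 3.680e+00 3.000e-03 1.052e+00] F [-0.03 -0.12 -5.04]
[ 0.01 -0.95 -0.84  0.3   1.04  0.56 -0.59 -1.01 -0.18  0.85]
```

```bash
sed -i 's/arange(1,10,.02)/arange(.3,10,.02)/' fit.py
```

Request:
drive_tool([
  [[-8, 1.2, 0], 0],
  [[-25, 3.9, 0], 0],
  [[-50, 7.8, 0], 0],
  [[-80, 12.5, 0], 0],
  [[-106, 16.6, 0], 0],
  [[-106, 16.6, 0], 0],
  [[-106, 16.6, 0], 0],
  [[-106, 16.6, 0], 0],
], squeeze=100)

```text
time: 19.97
tool_pos: [405.8, -222.4, 152.3]
tcp_rot: [-180.0, 0.1, 171.1]
ft_force: [-1.8, 0.2, -4.2]
finger_gap: 41.2
```

```bash
python3 fit.py 16 -8.9
```

```text
t 20.7167 mean -0.022 sd 0.872 fit res,f,const,amp [ 0.087  1.32  -0.068  1.229] F [ 0.21 -0.11 -4.97]
[ 0.69  1.26  1.18  0.96  0.63  0.21 -0.26 -0.65 -1.07 -1.23 -1.24 -1.15
 -0.79 -0.08  0.45  0.74]
```

Request:
drive_tool([
  [[8, -1.2, 0], 0],
  [[25, -3.9, 0], 0],
  [[50, -7.8, 0], 0],
  [[80, -12.5, 0], 0],
  [[106, -16.6, 0], 0],
  [[106, -16.6, 0], 0],
  [[106, -16.6, 0], 0],
  [[106, -16.6, 0], 0],
])

```text
time: 21.38
tool_pos: [511.6, -238.5, 151.2]
tcp_rot: [180.0, -0.1, 171.1]
ft_force: [0.2, 0.1, -5.1]
finger_gap: 41.3
```

```bash
python3 fit.py 16 -8.9
```

```text
t 22.1333 mean -0.151 sd 0.906 fit res,f,const,amp [0.031 3.14  0.018 1.307] F [ 0.09 -0.06 -4.9 ]
[-0.72 -1.28 -0.65  0.62  1.33  0.89 -0.33 -1.16 -0.98  0.12  1.18  1.13
  0.15 -1.05 -1.26 -0.4 ]
```

The ringing spoils the reading. I'll set the vial down where it was, regrip slightly lower at the axis and retry.

Request:
drive_tool([
  [[0, 0, -10], 0],
  [[0, 0, -35], 0],
  [[0, 0, -65], 0],
  [[0, 0, -90], 0],
  [[0, 0, -107], 0],
  [[0, 0, -114], 0],
  [[0, 0, -117], 0],
  [[0, 0, -119], 0],
])

```text
time: 22.8
tool_pos: [511.9, -238.7, 33.4]
tcp_rot: [180.0, -0.0, 171.1]
ft_force: [-9.0, 5.5, 15.1]
finger_gap: 41.4
```

Request:
drive_tool([
  [[0, 0, 0], 0],
  [[0, 0, 0], 0],
  [[0, 0, 0], 0],
  [[0, 0, 0], 0],
  [[0, 0, -2], 0],
  [[0, 0, -4], 0],
  [[0, 0, -4], 0],
  [[0, 0, -4], 0],
], fingers=70)

```text
time: 23.47
tool_pos: [511.4, -238.6, 28.5]
tcp_rot: [180.0, -0.0, 171.1]
ft_force: [-0.6, 0.2, 0.4]
finger_gap: 70.3
```

Request:
drive_tool([
  [[0, 0, 0], 0],
  [[0, 0, 0], 0],
  [[0, 0, 0], 0],
  [[0, 0, 0], 0],
  [[0, 0, 0], 0],
  [[0, 0, 0], 0],
  [[0, 0, 0], 0],
  [[0, 0, 0], 0],
], fingers=30, squeeze=60)

```text
time: 24.13
tool_pos: [511.8, -238.9, 29.4]
tcp_rot: [-180.0, 0.0, 171.1]
ft_force: [-2.0, 1.7, 5.7]
finger_gap: 42.4
```

```bash
python3 fit.py 5 -8.9
```

```text
t 24.3333 mean 0.396 sd 0.028 fit res,f,const,amp [4.00e-03 6.04e+00 3.86e-01 4.20e-02] F [-2.39  0.81  5.55]
[0.43 0.39 0.35 0.41 0.41]
```

Request:
drive_tool([
  [[0, 0, 2], 0],
  [[0, 0, 7], 0],
  [[0, 0, 17], 0],
  [[0, 0, 32], 0],
  [[0, 0, 48], 0],
  [[0, 0, 62], 0],
  [[0, 0, 70], 0],
  [[0, 0, 74], 0],
])

```text
time: 25.0
tool_pos: [512.4, -239.2, 104.8]
tcp_rot: [-179.9, 0.1, 171.1]
ft_force: [0.3, -0.0, -4.8]
finger_gap: 42.6
```

```bash
python3 fit.py 10 -8.9
```

```text
t 25.45 mean -0.019 sd 0.049 fit res,f,const,amp [ 0.018  2.84  -0.025  0.067] F [ 0.3   0.05 -4.94]
[-0.02 -0.02  0.02  0.05 -0.02 -0.08 -0.11 -0.05  0.    0.04]
```

The ringing is gone. Now the shake.

Request:
drive_tool([
  [[-3, 0.5, 0], 0],
  [[-10, 1.6, 0], 0],
  [[-22, 3.4, 0], 0],
  [[-42, 6.5, 0], 0],
  [[-67, 10.4, 0], 0],
  [[-72, 11.2, 0], 0],
  [[-72, 11.2, 0], 0],
  [[-72, 11.2, 0], 0],
])

```text
time: 26.12
tool_pos: [439.7, -227.7, 103.2]
tcp_rot: [-180.0, 0.1, 171.1]
ft_force: [0.3, -0.1, -4.7]
finger_gap: 42.4
```

```bash
python3 fit.py 10 -8.9
```

```text
t 26.5667 mean -0.002 sd 0.03 fit res,f,const,amp [ 0.021  0.3   -0.632  0.654] F [ 0.07 -0.02 -4.89]
[-0.04 -0.06  0.04  0.02  0.02  0.02  0.    0.01 -0.02 -0.01]
```

Request:
drive_tool([
  [[3, -0.5, 0], 0],
  [[10, -1.6, 0], 0],
  [[22, -3.4, 0], 0],
  [[42, -6.5, 0], 0],
  [[67, -10.4, 0], 0],
  [[72, -11.2, 0], 0],
  [[72, -11.2, 0], 0],
  [[72, -11.2, 0], 0],
])

```text
time: 27.23
tool_pos: [511.5, -238.5, 102.4]
tcp_rot: [180.0, -0.1, 171.1]
ft_force: [-0.1, 0.0, -5.8]
finger_gap: 42.9
```

```bash
python3 fit.py 10 -8.9
```

```text
t 27.6833 mean 0.067 sd 0.029 fit res,f,const,amp [0.012 3.82  0.068 0.037] F [-0.2  -0.09 -5.19]
[0.08 0.04 0.04 0.1  0.11 0.08 0.02 0.05 0.05 0.1 ]
```

The reading moved by about 0.07 N m, so something may be rolling. I'll repeat the shake a little faster.

Request:
drive_tool([
  [[-8, 1.2, 0], 0],
  [[-25, 3.9, 0], 0],
  [[-50, 7.8, 0], 0],
  [[-80, 12.5, 0], 0],
  [[-110, 17.2, 0], 0],
  [[-110, 17.2, 0], 0],
  [[-110, 17.2, 0], 0],
  [[-110, 17.2, 0], 0],
])

```text
time: 28.35
tool_pos: [401.6, -221.8, 103.3]
tcp_rot: [-180.0, 0.1, 171.1]
ft_force: [-0.1, -0.0, -4.8]
finger_gap: 42.6
```

```bash
python3 av.py 10
```

```text
t 28.8 tq [-0.013  0.021 -0.011] sd [0.031 0.044 0.04 ] F [ 0.19  0.01 -5.02] J5 [-0.017  0.054 -0.004] ty [ 0.05   0.052  0.073  0.002  0.054  0.041  0.053 -0.065 -0.013 -0.041]
```

Request:
drive_tool([
  [[8, -1.2, 0], 0],
  [[25, -3.9, 0], 0],
  [[50, -7.8, 0], 0],
  [[80, -12.5, 0], 0],
  [[110, -17.2, 0], 0],
  [[110, -17.2, 0], 0],
  [[110, -17.2, 0], 0],
  [[110, -17.2, 0], 0],
])

```text
time: 29.47
tool_pos: [511.6, -238.4, 102.1]
tcp_rot: [180.0, -0.1, 171.1]
ft_force: [-1.0, 0.0, -5.5]
finger_gap: 42.5
```

```bash
python3 av.py 10
```

```text
t 29.92 tq [0.004 0.017 0.003] sd [0.027 0.029 0.025] F [-0.09  0.11 -5.05] J5 [ 0.015 -0.035  0.004] ty [-0.006  0.009  0.034  0.053  0.056  0.013  0.04   0.018  0.003 -0.047]
```

The trace varies during the readings, which looks like a ball still rolling. I'll do a long stroke with a brisk start and a slow stop, which should park any ball at the trailing end.

Request:
drive_tool([
  [[-12, 1.9, 0], 0],
  [[-30, 4.7, 0], 0],
  [[-48, 7.5, 0], 0],
  [[-66, 10.3, 0], 0],
  [[-84, 13.1, 0], 0],
  [[-100.5, 15.7, 0], 0],
  [[-115.5, 18, 0], 0],
  [[-129, 20.1, 0], 0],
])

```text
time: 30.58
tool_pos: [381.6, -218.4, 102.9]
tcp_rot: [-180.0, 0.0, 171.1]
ft_force: [-0.9, 0.1, -4.0]
finger_gap: 42.6
```

Request:
drive_tool([
  [[-12, 1.9, 0], 0],
  [[-22.5, 3.5, 0], 0],
  [[-31.5, 4.9, 0], 0],
  [[-39, 6.1, 0], 0],
  [[-45, 7, 0], 0],
  [[-49.5, 7.7, 0], 0],
  [[-52.5, 8.2, 0], 0],
  [[-54, 8.4, 0], 0],
])

```text
time: 31.25
tool_pos: [328.5, -210.3, 102.9]
tcp_rot: [-180.0, 0.0, 171.1]
ft_force: [0.2, 0.9, -4.5]
finger_gap: 42.5
```

```bash
python3 av.py 12
```

```text
t 31.8 tq [-0.003  0.012  0.018] sd [0.027 0.034 0.032] F [-0.02  0.11 -4.6 ] J5 [ 0.032 -0.054 -0.007] ty [ 0.011 -0.032 -0.034 -0.012 -0.029  0.007  0.056  0.049  0.024 -0.
  0.072  0.032]
```

Request:
drive_tool([
  [[12, -1.9, 0], 0],
  [[30, -4.7, 0], 0],
  [[48, -7.5, 0], 0],
  [[66, -10.3, 0], 0],
  [[84, -13.1, 0], 0],
  [[100.5, -15.7, 0], 0],
  [[115.5, -18, 0], 0],
  [[129, -20.1, 0], 0],
])

```text
time: 32.47
tool_pos: [458.7, -230.4, 102.6]
tcp_rot: [180.0, -0.0, 171.1]
ft_force: [-0.5, -1.3, -4.2]
finger_gap: 42.2
```

Request:
drive_tool([
  [[12, -1.9, 0], 0],
  [[22.5, -3.5, 0], 0],
  [[31.5, -4.9, 0], 0],
  [[39, -6.1, 0], 0],
  [[45, -7, 0], 0],
  [[49.5, -7.7, 0], 0],
  [[52.5, -8.2, 0], 0],
  [[54, -8.4, 0], 0],
])

```text
time: 33.13
tool_pos: [511.8, -238.8, 102.8]
tcp_rot: [-180.0, -0.0, 171.1]
ft_force: [0.6, -0.3, -3.7]
finger_gap: 42.2
```

```bash
python3 av.py 12; python3 st.py
```

```text
t 33.68 tq [ 0.014  0.109 -0.004] sd [0.043 0.033 0.02 ] F [-0.23  0.12 -4.59] J5 [ 0.012 -0.031  0.003] ty [0.087 0.095 0.139 0.14  0.114 0.146 0.137 0.054 0.109 0.151 0.062 0.07 ]
time 33.683
tool_pos [ 511.572 -238.738  102.892]
tcp_rot [-1.79998e+02  3.00000e-03  1.71090e+02]
wrist_torque [ 0.025  0.07  -0.028]
ft_force [ 0.57   0.452 -5.292]
finger_gap 42.676
```

Request:
drive_tool([
  [[-12, 1.9, 0], 0],
  [[-32, 5, 0], 0],
  [[-52, 8.1, 0], 0],
  [[-68, 10.6, 0], 0],
  [[-80, 12.5, 0], 0],
  [[-88, 13.7, 0], 0],
  [[-92, 14.4, 0], 0],
  [[-94, 14.7, 0], 0],
])

```text
time: 34.35
tool_pos: [417.5, -224.1, 103.1]
tcp_rot: [-180.0, 0.0, 171.1]
ft_force: [-0.4, -0.4, -4.8]
finger_gap: 42.7
```

```bash
python3 av.py 11
```

```text
t 34.85 tq [-0.     0.018 -0.008] sd [0.035 0.03  0.033] F [-0.01 -0.2  -5.29] J5 [ 0.01  -0.026 -0.007] ty [-0.024  0.009 -0.005 -0.015  0.021  0.023 -0.001  0.014  0.075  0.062
  0.045]
```

The reading went from 0.109 back to about 0.02, so vial 2 holds a ball. I'll carry it to the tray.

Request:
drive_tool([
  [[3, 8, 4], 1],
  [[8, 26, 10], 2],
  [[17, 54, 15], 4],
  [[26, 84, 20], 6],
  [[35, 114, 20], 8],
  [[44, 144, 20], 10],
  [[53, 174, 20], 11],
  [[62, 204, 20], 12],
])

```text
time: 35.52
tool_pos: [480.0, -17.9, 123.4]
tcp_rot: [180.0, 0.0, -176.8]
ft_force: [0.4, -0.0, -5.8]
finger_gap: 42.9
```

Request:
drive_tool([
  [[9, 30, 0], 0],
  [[18, 60, 0], 0],
  [[27, 90, 0], 0],
  [[36, 118, 0], 0],
  [[43, 140, -5], 0],
  [[48, 156, -12], 0],
  [[51, 164, -22], 0],
  [[52, 166, -35], 0],
])

```text
time: 36.18
tool_pos: [532.6, 148.5, 88.6]
tcp_rot: [179.9, 0.1, -176.7]
ft_force: [0.2, -0.8, -4.5]
finger_gap: 42.7
```

Request:
drive_tool([
  [[0, 0, -12], 0],
  [[0, 0, -25], 0],
  [[0, 0, -37], 0],
  [[0, 0, -46], 0],
  [[0, 0, -51], 0],
  [[0, 0, -54], 0],
  [[0, 0, -56], 0],
  [[0, 0, -57], 0],
])

```text
time: 36.85
tool_pos: [532.0, 145.8, 31.1]
tcp_rot: [180.0, 0.0, -176.9]
ft_force: [-0.5, 0.1, -3.7]
finger_gap: 42.8
```

Request:
drive_tool([
  [[0, 0, -0.5], 0],
  [[0, 0, -1], 0],
  [[0, 0, -1.5], 0],
  [[0, 0, -1.5], 0],
  [[0, 0, -1.5], 0],
  [[0, 0, -1.5], 0],
  [[0, 0, -1.5], 0],
  [[0, 0, -1.5], 0],
])

```text
time: 37.52
tool_pos: [532.4, 146.0, 30.9]
tcp_rot: [-180.0, 0.1, -176.9]
ft_force: [-5.1, -2.4, 5.5]
finger_gap: 42.8
```

Request:
drive_tool([
  [[0, 0, 0], 0],
  [[0, 0, 0], 0],
  [[0, 0, 0], 0],
  [[0, 0, 0], 0],
  [[0, 0, 0], 0],
  [[0, 0, 5], 0],
  [[0, 0, 20], 0],
  [[0, 0, 45], 0],
], fingers=85)

```text
time: 38.18
tool_pos: [529.3, 145.5, 72.2]
tcp_rot: [-180.0, -0.3, -176.9]
ft_force: [0.1, 0.1, -1.0]
finger_gap: 84.9
```

Request:
drive_tool([
  [[0, -15, 30], -3],
  [[0, -50, 55], -6],
  [[2, -88, 65], -8],
  [[3, -127, 65], -8],
  [[5, -166, 65], -8],
  [[6, -205, 65], -8],
  [[8, -244, 65], -8],
  [[10, -283, 65], -8],
])

```text
time: 38.85
tool_pos: [541.5, -139.0, 140.0]
tcp_rot: [-180.0, 0.0, 175.1]
ft_force: [0.7, -0.1, 0.5]
finger_gap: 85.0
```

```bash
python3 -c "
from h import *
s=snap('scene','sc3')
cv2.imwrite('pics/c5.png',cv2.resize(cv2.imread('pics/sc3.png')[90:384,180:370],None,fx=2.0,fy=2.0))"; python3 st.py
```

```text
time 38.9
tool_pos [ 541.574 -145.795  140.295]
tcp_rot [-1.79748e+02  1.05000e-01  1.74913e+02]
wrist_torque [-0.106  0.145  0.025]
ft_force [-2.25  -3.739  1.32 ]
finger_gap 84.745
```

View pics/c5.png

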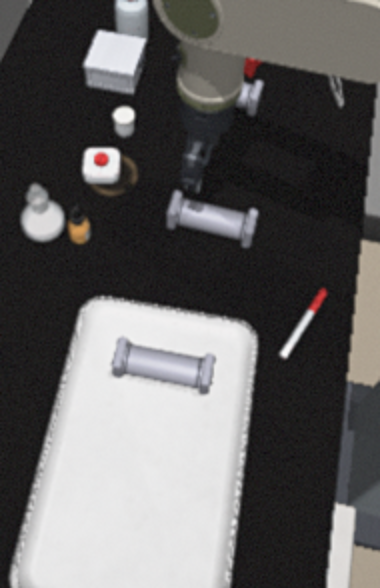

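Vial 2 lies flat in the tray, at crop (163,363), clear of the rim. On to vial 3 with a narrower opening so I stay clear of the red object.

Request:
drive_tool([
  [[2, -38, 0], 0],
  [[3, -77, 0], 0],
  [[4, -116, 0], 0],
  [[5, -155, 0], 0],
  [[7, -194, 0], 0],
  [[8, -230, -5], 0],
  [[9, -252, -15], 0],
  [[9, -259, -28], 0],
], fingers=66)

```text
time: 39.57
tool_pos: [550.8, -400.4, 112.6]
tcp_rot: [-179.8, 0.1, 174.9]
ft_force: [0.0, 0.2, 0.2]
finger_gap: 66.4
```

Request:
drive_tool([
  [[0, 0, -2], 0],
  [[0, 0, -5], 0],
  [[0, 0, -8], 0],
  [[0, 0, -12], 0],
  [[0, 0, -18], 0],
  [[0, 0, -20], 0],
  [[0, 0, -20], 0],
  [[0, 0, -20], 0],
])

```text
time: 40.23
tool_pos: [550.7, -395.6, 91.3]
tcp_rot: [180.0, -0.0, 175.1]
ft_force: [0.2, -0.3, -0.8]
finger_gap: 66.2
```

```bash
python3 -c "
from h import *
s=snap('scene','sc4')
cv2.imwrite('pics/c6.png',cv2.resize(cv2.imread('pics/sc4.png')[80:220,220:390],None,fx=4,fy=4))"; python3 st.py
```

```text
time 40.283
tool_pos [ 550.822 -395.877   91.605]
tcp_rot [-1.79991e+02  1.50000e-02  1.75110e+02]
wrist_torque [ 0.019 -0.041 -0.035]
ft_force [ 0.585  0.748 -0.071]
finger_gap 66.027
```

View pics/c6.png

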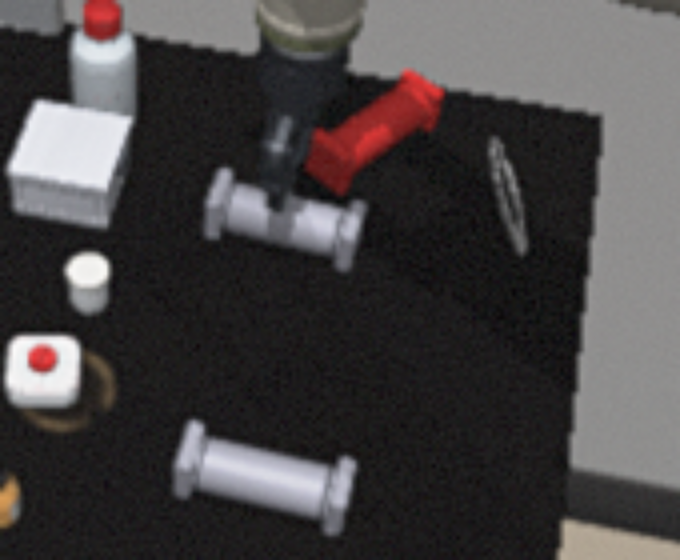

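The gripper is aligned over vial 3 at crop (285,215), with the red piece clear at (375,130). Descend and grip.

Request:
drive_tool([
  [[0, 0, -10], 0],
  [[0, 0, -25], 0],
  [[0, 0, -40], 0],
  [[0, 0, -52], 0],
  [[0, 0, -59], 0],
  [[0, 0, -62], 0],
  [[0, 0, -62.5], 0],
  [[0, 0, -62.5], 0],
])

```text
time: 40.95
tool_pos: [550.7, -396.1, 28.8]
tcp_rot: [180.0, -0.0, 175.1]
ft_force: [0.3, -0.6, -0.1]
finger_gap: 66.0
```

Request:
drive_tool([
  [[0, 0, 0], 0],
  [[0, 0, 0], 0],
  [[0, 0, 0], 0],
  [[0, 0, 0], 0],
  [[0, 0, 0], 0],
  [[0, 0, 0], 0],
  [[0, 0, 0], 0],
  [[0, 0, 0], 0],
], fingers=30, squeeze=60)

```text
time: 41.62
tool_pos: [551.4, -396.8, 30.5]
tcp_rot: [-179.9, 0.1, 175.1]
ft_force: [-0.1, 0.2, 6.1]
finger_gap: 42.6
```

Request:
drive_tool([
  [[0, 0, 2], 0],
  [[0, 0, 7], 0],
  [[0, 0, 17], 0],
  [[0, 0, 32], 0],
  [[0, 0, 48], 0],
  [[0, 0, 62], 0],
  [[0, 0, 70], 0],
  [[0, 0, 74], 0],
])

```text
time: 42.28
tool_pos: [551.7, -396.9, 106.0]
tcp_rot: [-179.9, 0.2, 175.1]
ft_force: [-0.1, 0.2, -4.2]
finger_gap: 42.6
```

```bash
python3 av.py 10
```

```text
t 42.73 tq [-0.006  0.014 -0.005] sd [0.033 0.039 0.017] F [-0.21  0.25 -3.95] J5 [-0.005  0.056  0.   ] ty [-0.064 -0.01   0.072  0.047  0.026  0.071  0.007 -0.003  0.    -0.002]
```

Request:
drive_tool([
  [[-14, 1.2, 0], 0],
  [[-36, 3, 0], 0],
  [[-58, 4.9, 0], 0],
  [[-78, 6.5, 0], 0],
  [[-94, 7.9, 0], 0],
  [[-104, 8.7, 0], 0],
  [[-109, 9.2, 0], 0],
  [[-111, 9.3, 0], 0],
])

```text
time: 43.4
tool_pos: [439.2, -386.8, 102.9]
tcp_rot: [180.0, 0.0, 175.1]
ft_force: [-0.3, 0.2, -3.8]
finger_gap: 42.6
```

```bash
python3 av.py 12
```

```text
t 43.95 tq [ 0.015  0.038 -0.008] sd [0.034 0.071 0.03 ] F [ 0.15 -0.04 -4.14] J5 [ 0.008 -0.014 -0.013] ty [ 0.039 -0.024 -0.017  0.133 -0.037  0.157  0.039  0.011  0.089 -0.086
  0.112  0.043]
```

Request:
drive_tool([
  [[14, -1.2, 0], 0],
  [[36, -3, 0], 0],
  [[58, -4.9, 0], 0],
  [[78, -6.5, 0], 0],
  [[94, -7.9, 0], 0],
  [[104, -8.7, 0], 0],
  [[109, -9.2, 0], 0],
  [[111, -9.3, 0], 0],
])

```text
time: 44.62
tool_pos: [551.3, -395.9, 102.5]
tcp_rot: [180.0, -0.0, 175.1]
ft_force: [-0.3, 0.8, -3.4]
finger_gap: 42.7
```

```bash
python3 av.py 12
```

```text
t 45.17 tq [ 0.008  0.029 -0.004] sd [0.034 0.065 0.027] F [-0.32 -0.08 -3.8 ] J5 [ 0.013 -0.009  0.011] ty [ 0.054 -0.081 -0.055 -0.045 -0.041  0.006  0.096  0.073  0.074  0.069
  0.117  0.082]
```

```bash
python3 fit.py 14 -4.8
```

```text
t 45.8167 mean 0.003 sd 0.072 fit res,f,const,amp [ 0.027  1.6   -0.002  0.097] F [-0.    0.05 -3.92]
[ 0.08 -0.02 -0.04 -0.05 -0.09 -0.1  -0.05 -0.08  0.03  0.09  0.12  0.07
  0.04  0.07]
```

Request:
drive_tool([
  [[-5, 0.4, 0], 0],
  [[-15, 1.3, 0], 0],
  [[-32, 2.7, 0], 0],
  [[-55, 4.6, 0], 0],
  [[-80, 6.7, 0], 0],
  [[-84, 7, 0], 0],
  [[-84, 7, 0], 0],
  [[-84, 7, 0], 0],
])

```text
time: 46.48
tool_pos: [466.8, -389.3, 103.3]
tcp_rot: [-180.0, 0.1, 175.1]
ft_force: [1.1, -0.6, -4.0]
finger_gap: 42.6
```

Request:
drive_tool([
  [[0, 0, 0], 0],
  [[0, 0, 0], 0],
  [[0, 0, 0], 0],
  [[0, 0, 0], 0],
  [[0, 0, 0], 0],
  [[0, 0, 0], 0],
  [[0, 0, 0], 0],
  [[0, 0, 0], 0],
])

```text
time: 47.15
tool_pos: [466.7, -389.0, 102.8]
tcp_rot: [180.0, -0.0, 175.1]
ft_force: [-0.6, 0.1, -3.9]
finger_gap: 42.6
```

```bash
python3 fit.py 14 -4.8
```

```text
t 47.8 mean 0.008 sd 0.066 fit res,f,const,amp [0.022 3.1   0.014 0.085] F [-0.02  0.07 -4.18]
[-0.1  -0.02  0.06  0.07  0.05 -0.01 -0.03 -0.03 -0.01  0.13  0.11  0.02
 -0.06 -0.08]
```

Request:
drive_tool([
  [[-12, 1, 0], 0],
  [[-30, 2.5, 0], 0],
  [[-48, 4, 0], 0],
  [[-66, 5.5, 0], 0],
  [[-84, 7, 0], 0],
  [[-100.5, 8.4, 0], 0],
  [[-115.5, 9.7, 0], 0],
  [[-129, 10.8, 0], 0],
])

```text
time: 48.47
tool_pos: [336.7, -378.1, 102.9]
tcp_rot: [-180.0, -0.0, 175.1]
ft_force: [-1.0, 0.5, -3.9]
finger_gap: 42.8
```

```bash
python3 fit.py 12 -4.8
```

```text
t 49.0167 mean 0.061 sd 0.047 fit res,f,const,amp [0.036 4.98  0.062 0.043] F [-0.03 -0.01 -4.13]
[0.19 0.1  0.   0.05 0.09 0.05 0.08 0.04 0.08 0.03 0.02 0.03]
```

Request:
drive_tool([
  [[12, -1, 0], 0],
  [[30, -2.5, 0], 0],
  [[48, -4, 0], 0],
  [[66, -5.5, 0], 0],
  [[84, -7, 0], 0],
  [[100.5, -8.4, 0], 0],
  [[115.5, -9.7, 0], 0],
  [[129, -10.8, 0], 0],
])

```text
time: 49.68
tool_pos: [468.6, -388.8, 102.6]
tcp_rot: [180.0, 0.0, 175.1]
ft_force: [-0.5, -0.6, -4.0]
finger_gap: 42.5
```

Request:
drive_tool([
  [[12, -1, 0], 0],
  [[22.5, -1.9, 0], 0],
  [[31.5, -2.6, 0], 0],
  [[39, -3.3, 0], 0],
  [[45, -3.8, 0], 0],
  [[49.5, -4.1, 0], 0],
  [[52.5, -4.4, 0], 0],
  [[54, -4.5, 0], 0],
])

```text
time: 50.35
tool_pos: [520.9, -393.6, 102.8]
tcp_rot: [180.0, -0.0, 175.1]
ft_force: [0.5, -0.3, -3.6]
finger_gap: 42.4
```

```bash
python3 fit.py 14 -4.8
```

```text
t 51.0 mean -0.012 sd 0.058 fit res,f,const,amp [ 0.026  1.32  -0.007  0.075] F [-0.23  0.08 -4.01]
[ 0.05 -0.01 -0.06 -0.03 -0.04 -0.09 -0.11 -0.07 -0.04  0.03  0.06  0.01
  0.03  0.09]
```

Request:
drive_tool([
  [[-4, 0.3, 0], 0],
  [[-13, 1.1, 0], 0],
  [[-28, 2.4, 0], 0],
  [[-50, 4.2, 0], 0],
  [[-80, 6.7, 0], 0],
  [[-116, 9.7, 0], 0],
  [[-116, 9.7, 0], 0],
  [[-116, 9.7, 0], 0],
])

```text
time: 51.67
tool_pos: [401.8, -383.0, 102.0]
tcp_rot: [179.9, -0.1, 175.0]
ft_force: [0.7, -0.6, -4.1]
finger_gap: 42.4
```

```bash
python3 fit.py 18 -4.8
```

```text
t 52.5167 mean -0.067 sd 0.089 fit res,f,const,amp [ 0.053  8.66  -0.071  0.107] F [ 0.1   0.1  -4.03]
[ 0.14 -0.09 -0.13  0.06 -0.17  0.05 -0.18 -0.07 -0.12 -0.06 -0.01 -0.12
 -0.1  -0.2   0.01 -0.14 -0.03 -0.05]
```

Request:
drive_tool([
  [[4, -0.3, 0], 0],
  [[13, -1.1, 0], 0],
  [[28, -2.4, 0], 0],
  [[50, -4.2, 0], 0],
  [[80, -6.7, 0], 0],
  [[116, -9.7, 0], 0],
  [[116, -9.7, 0], 0],
  [[116, -9.7, 0], 0],
])

```text
time: 53.18
tool_pos: [522.7, -392.9, 101.7]
tcp_rot: [180.0, -0.0, 175.2]
ft_force: [0.1, -0.1, -4.0]
finger_gap: 42.4
```

```bash
python3 fit.py 18 -4.8
```

```text
t 54.0333 mean 0.055 sd 0.085 fit res,f,const,amp [0.064 8.24  0.052 0.079] F [ 0.03  0.14 -3.9 ]
[ 0.07 -0.03 -0.08  0.1  -0.09  0.14 -0.02  0.18  0.02  0.09  0.08 -0.01
  0.19  0.11  0.01  0.2  -0.02  0.05]
```

A clear ±0.07 N m swing that follows the stroke direction: vial 3 holds a ball. I'll carry it to the tray beside vial 2.

Request:
drive_tool([
  [[0, 10, 5], 1],
  [[0, 36, 12], 2],
  [[1, 74, 15], 4],
  [[1, 112, 15], 6],
  [[2, 150, 15], 8],
  [[2, 188, 15], 8],
  [[3, 226, 15], 8],
  [[3, 264, 15], 8],
])

```text
time: 54.7
tool_pos: [523.3, -127.2, 118.4]
tcp_rot: [-180.0, 0.0, -176.8]
ft_force: [1.1, 0.5, -4.3]
finger_gap: 42.6
```

Request:
drive_tool([
  [[0, 38, 0], 0],
  [[1, 76, 0], 0],
  [[1, 114, 0], 0],
  [[2, 152, 0], 0],
  [[2, 190, 0], 0],
  [[3, 228, 0], 0],
  [[3, 266, 0], 0],
  [[4, 304, 0], 0],
])

```text
time: 55.37
tool_pos: [526.9, 176.9, 118.5]
tcp_rot: [180.0, 0.0, -176.8]
ft_force: [0.7, 0.3, -3.3]
finger_gap: 42.2
```

Request:
drive_tool([
  [[0, 34, 0], 0],
  [[1, 60, 0], 0],
  [[1, 76, -5], 0],
  [[1, 83, -18], 0],
  [[1, 85, -35], 0],
  [[1, 85, -53], 0],
  [[1, 85, -67], 0],
  [[1, 85, -75], 0],
])

```text
time: 56.03
tool_pos: [526.8, 258.4, 39.9]
tcp_rot: [-179.9, -0.2, -176.9]
ft_force: [0.0, 0.2, -3.5]
finger_gap: 42.5
```

Request:
drive_tool([
  [[0, 0, -4], 0],
  [[0, 0, -7], 0],
  [[0, 0, -9], 0],
  [[0, 0, -10.5], 0],
  [[0, 0, -11.5], 0],
  [[0, 0, -12.5], 0],
  [[0, 0, -13], 0],
  [[0, 0, -13], 0],
])

```text
time: 56.7
tool_pos: [529.4, 259.7, 32.0]
tcp_rot: [180.0, 0.1, -176.9]
ft_force: [-6.5, -3.4, 9.7]
finger_gap: 42.7
```

Request:
drive_tool([
  [[0, 0, 0], 0],
  [[0, 0, 0], 0],
  [[0, 0, 0], 0],
  [[0, 0, 0], 0],
  [[0, 0, 0], 0],
  [[0, 0, 4], 0],
  [[0, 0, 18], 0],
  [[0, 0, 42], 0],
], fingers=85)

```text
time: 57.37
tool_pos: [526.5, 258.6, 70.1]
tcp_rot: [-179.9, -0.3, -176.9]
ft_force: [1.2, -0.2, -0.6]
finger_gap: 85.3
```

Request:
drive_tool([
  [[-2, 10, 30], 0],
  [[-8, 30, 60], 0],
  [[-20, 60, 90], 0],
  [[-35, 95, 110], 0],
  [[-50, 130, 120], 0],
  [[-65, 160, 120], 0],
  [[-72, 175, 120], 0],
  [[-75, 180, 120], 0],
])

```text
time: 58.03
tool_pos: [452.1, 442.6, 193.9]
tcp_rot: [179.9, 0.1, -176.7]
ft_force: [0.2, -1.2, -0.4]
finger_gap: 85.3
```

```bash
python3 -c "
from h import *
s=snap('top','top5')
cv2.imwrite('pics/c7.png',cv2.resize(cv2.imread('pics/top5.png')[110:290,60:410],None,fx=2.2,fy=2.2))
snap('scene','sc5')"; python3 st.py
```

```text
time 58.133
tool_pos [453.06  440.262 192.676]
tcp_rot [ 1.79989e+02  3.10000e-02 -1.76788e+02]
wrist_torque [-0.025 -0.01   0.049]
ft_force [-0.114 -0.767 -0.166]
finger_gap 84.869
```

View pics/c7.png

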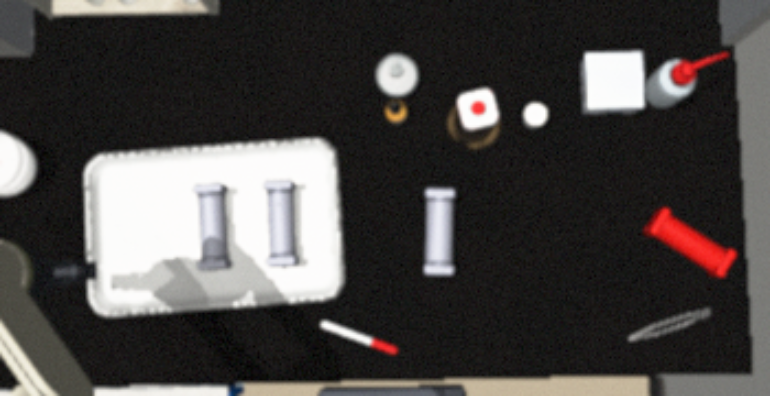

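View pics/sc5.png

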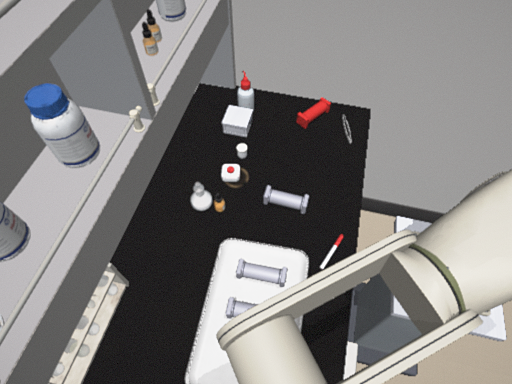

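Vials 2 and 3 lie flat in the tray at crop (282,223) and (212,225), and vial 1 lies on the bench at (440,231). The bystanders and the red piece look unmoved, and the gripper is clear. Handing in.

```bash
python3 -c "
from bench import r
print(r.hand_in())"
```

```text
the job is handed in; nothing more can be done
None
```

I lifted and shook all three vials along their axes, then handed in at about 58 s. Two vials are in the tray as ball-holders and one is back on the bench as empty.

| Vial (starting position) | Moment across the vial | Weight | Verdict | Now |
|---|---|---|---|---|
| 1, at (514, -118) | flat, within ±0.015 N m over four strokes | about 0.35 kg, less than the 0.38 kg minimum with a ball | empty | laid back flat where it was |
| 2, at (512, -239) | -0.02 to +0.11 N m in the same pose, +0.02 after the next stroke | about 0.51 kg | ball | flat in the tray |
| 3, at (551, -396) | -0.07 then +0.055 N m, following the stroke direction | about 0.41 kg | ball | flat in the tray |

- **Final pictures:** they show both ball vials flat and inside the tray rim. Vial 1 is flat on the bench, and the dropper, timer, pot and red look-alike look unmoved. I checked those by eye, not by measurement. The gripper was open and clear.
- **Readings that disagreed:** with my first grip on vial 2 the torque rang at about ±1 N m and showed no clear shift, so I set it down, regripped lower and repeated the shake. Even then only some strokes shifted the reading. The milder strokes on vial 3 also showed no clear shift until a brisker stop did.
- **Least certain:** vial 2. It never showed the clean swing to both sides that vial 3 did, and I did not retest it in the time left.

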